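# Snap a food box's lid shut by running the fingertips along its tabs

### The arm

A 7-joint arm with a two-finger parallel gripper is mounted at the origin on the work surface. World frame = base frame: x ahead of the robot, y to its left, z up, the work surface at z = 0. Lengths are in m, angles in rad, forces in N, time in s.
With the tool pointing down it reaches from about 0.35 to 0.9 m from the base axis. Payload 19.9 kg.
Tool frame: the origin (TCP) lies between the finger pads; the fingertips stand robot.nose_length ahead of it and the grasp point (between the pads) lies 2 mm behind it (robot.nose_length is the distance from the TCP to the fingertips, in m); z points along the fingers, y is the direction in which the jaws open and shut (so a half turn about z gives the same grasp; the last joint's range is limited). The gripper opens to 85 mm and grips with 20 to 120 N. Pads are 22 mm wide; open, the fingers measure 114 mm over their backs; the gripper's body (76 mm by 85 mm) begins 54 mm behind the grasp point. The pads swing forward as they close: fully open they stand 13 mm farther back than shut.
Start: joints at [-1.286, 0.417, -0.01, 1.614, 0.005, 1.111, -0.053], TCP at [0.2, 0.592, 0.215] pointing down, gripper open.
Joint ranges: [-2.81, 2.81], [-0.39, 2.02], [-1.27, 1.25], [0.06, 2.57], [-1.19, 4.33], [0.19, 2], [-2.82, 2.82]. Speed limits (rad/s): [1.89, 1.89, 2.39, 2.39, 3.01, 3.01, 3.01].

### API

Orientations are given as a rotation vector (axis times angle).
In Python, from bench import robot gives the robot as it stands.
- The arm moves only by the shell command python3 -m handwheel 'ROWS' [FORCE]. ROWS is JSON, a list of rows, each a list of 5 numbers: the shift along the tool's x, y, z in mm, then the turn about the tool's z in degrees, then the closure, from -1 (fully open) to 1 (shut), so that 0 is half open. In form: [[x, y, z, yaw, grip], ...]. A call has 1 to 5 rows; each row is the pose to reach, as a shift and turn from the pose commanded when the call began, along the tool's axes at that moment; what a row does not reach only later rows make up. A row lasts 1/12 s, in which the tool goes at most 41.7 mm and 7.16 degrees, less where a joint would pass 70% of its speed; a pose out of reach is approached as far as the arm can. A call with a gripper value outside its range is refused whole. The fingers move at their own pace and stop on an object; FORCE is the grip in N (left out, the last holds). Time passes only in rows, so rows that repeat a pose let the fingers close. It gives the time, the measured TCP pose, the force and the opening at its end, in the units of the state.
- robot.observe(): the state, without advancing time (a new reading comes with each control period).
- robot.read_camera(name): name is "scene" or "top" or "wrist"; returns the picture (400x640x3 uint8, red, green, blue); there is no depth.
- robot.camera_params(name): a dict with "intrinsics" (3x3 intrinsics, pixels), "rvec" (rotation vector, rad) and "tvec" (3), from world to camera coordinates, as OpenCV has them; the wrist camera has in their place "mount" (4x4, takes a point from camera to tool coordinates, whose origin is the TCP and whose axes are the flange's). Camera axes: x right, y down, z forward; pixel columns grow to the right and rows downward; lengths in m; the calibration is good to about 2 mm. The wrist camera is an equidistant fisheye: a pixel r from the principal point sees the ray r / f radians off the axis. A picture is of the moment at which its call begins: read the wrist's pose just before it. camera_params takes no time and is no camera call.
- robot.hand_in(): hands the job in, once; it reports no verdict.
The state is a dict: "time": time; "q": joint angles; "joint_vel": joint speeds; "joint_torque": joint torques, N m; "eef_pos": TCP position; "ee_rot": TCP orientation; "ft_force": force on the tool from outside, world axes, zero at the start; "wrist_torque": the same for the moment, N m; "gripper_width": finger opening in m.
Only numpy, scipy, OpenCV 4.12 (cv2) and the standard library are available. Lean on these libraries where they do the work, as an engineer would, in place of code of your own. Each camera call takes 0.05 s, during which the arm holds its last target.

### The job

Snap the lid of the food box shut: starting at the left end of the edge nearest the robot (left as seen from the robot), run the fingertips lightly along the row of seven raised tabs, round the corner and on along the right-hand edge, away from the robot, until all the tabs lie down flat. The fingertips only press from above: do not grip, lift or shove the box or press hard on it, and leave the tin on the lid and the things around the box where they are.

Things in the scene. Friction and masses are not known exactly. Their poses are not given: they have to be found in the camera images.
- box: Loose box of clear plastic full of sausages (1.3 to 2.1 kg), grey lid on. 160 mm in x, 230 mm in y, lid top 80 mm above the table. Origin: centre of the underside; z up, x roughly away from the robot, y roughly to the robot's left. Seven white snap tabs stand on the lid in an L: 1 to 4 along the near edge (centre line x = -64 mm), 5 to 7 along the right-hand edge (centre line y = -99 mm).
- tab1 (a joint): Angle (rad) through which snap tab 1 is pressed down: 0 to 0.05 at the start, a ramp with its free end 13 to 15 mm high; 0.40 lying flat; 0.43 at its stop. About 1 N at the free end turns it, more near the hinge, and it stays where it is left.
- tab1_hinge (a point): Top of the hinge knuckle of tab 1, fixed on the box, 85 mm above the table. Every tab is a white plate 38 mm long from hinge axis to free end, 22 mm wide, 3 mm thick, hinged at a round knuckle 4 mm thick whose axis is 83 mm above the table; lying flat, its top is 84.5 mm above the table. A fingertip sliding from hinge to free end 2 to 4 mm above the knuckles presses a tab down well enough.
- tab1_end (a point): Top of the free, raised end of snap tab 1 (near edge, number 1 of 4 from the robot's left: its hinge lies at box x = -64, y = 83 mm and it points to -y (to the robot's right)); it moves with the tab.
- tab2 (a joint): The same for snap tab 2.
- tab2_end (a point): Top of the free, raised end of snap tab 2 (near edge, number 2 of 4 from the robot's left: its hinge lies at box x = -64, y = 43 mm and it points to -y (to the robot's right)); it moves with the tab.
- tab3 (a joint): The same for snap tab 3.
- tab3_end (a point): Top of the free, raised end of snap tab 3 (near edge, number 3 of 4 from the robot's left: its hinge lies at box x = -64, y = 3 mm and it points to -y (to the robot's right)); it moves with the tab.
- tab4 (a joint): The same for snap tab 4.
- tab4_end (a point): Top of the free, raised end of snap tab 4 (near edge, number 4 of 4 from the robot's left: its hinge lies at box x = -64, y = -37 mm and it points to -y (to the robot's right)); it moves with the tab.
- tab5 (a joint): The same for snap tab 5.
- tab5_end (a point): Top of the free, raised end of snap tab 5 (right-hand edge, number 1 of 3 from the robot: its hinge lies at box x = -45, y = -99 mm and it points to +x (away from the robot)); it moves with the tab.
- tab6 (a joint): The same for snap tab 6.
- tab6_end (a point): Top of the free, raised end of snap tab 6 (right-hand edge, number 2 of 3 from the robot: its hinge lies at box x = -5, y = -99 mm and it points to +x (away from the robot)); it moves with the tab.
- tab7 (a joint): The same for snap tab 7.
- tab7_end (a point): Top of the free, raised end of snap tab 7 (right-hand edge, number 3 of 3 from the robot: its hinge lies at box x = 35, y = -99 mm and it points to +x (away from the robot)); it moves with the tab.
- tin: Bystander: small steel tin, 40 mm across and 42 mm high, standing on the middle of the lid. Origin under its centre.
- jar_near: Bystander: sauce jar with a red cap, 64 mm across, 100 mm high, standing close to the box on the robot's left. Origin under its centre.
- jar_far: Bystander: larger sauce jar, 68 mm across, 130 mm high, far left. Origin under its centre.
- tape: Bystander: cardboard tape ring, 90 mm across, 45 mm high, lying flat just beyond the box. Origin under its centre.
- pack: Bystander: low tray with three sausages, 130 x 100 x 31 mm, lying close to the box on the robot's right. Origin under its centre.
- bowl: Bystander: white bowl, 110 mm across, 50 mm high, near left. Origin under its centre.
- brush: Bystander: hand brush lying flat on the table, far right. Origin under its middle.

How it is judged:
On the way, in this order (a step that is already met when the one before it is completed fails the run):
1. the first tab (left end of the near edge) is down while tabs 3 to 7 still stand (value of joint tab1 above 0.23 rad and value of joint each of tab3, tab4, tab5, tab6, tab7 below 0.14 rad), for 0.02 s.
2. the third tab is down while those of the right-hand edge (5 to 7) still stand (value of joint each of tab1, tab3 above 0.23 rad and value of joint each of tab5, tab6, tab7 below 0.14 rad), for 0.02 s.
3. round the corner: the fifth tab is down while the last still stands (value of joint tab5 above 0.23 rad and value of joint tab7 below 0.14 rad), for 0.02 s.
4. all seven tabs are down (value of joint each of tab1, tab2, tab3, tab4, tab5, tab6, tab7 above 0.23 rad), for 0.1 s.
At the end, for the whole second after the job is handed in: All seven tabs are pressed down to 0.23 rad or more (free ends no more than about 6.5 mm above flat), the box stands level and at rest within 30 mm of its starting place, the tin still stands on the lid (moved under 50 mm) and the other bystanders have moved less than 30 mm (all of step 4 and distance of each of box, jar_near, jar_far, tape, pack, bowl, brush from where it was at the start of the episode below 0.03 m and angle between box's own z axis and vertical below 0.05 rad and linear speed of box below 0.02 m/s and distance of tin from where it was at the start of the episode below 0.05 m and angle between each of tin, jar_near's own z axis and vertical below 0.1 rad); the robot touches nothing.
It fails at once if the box is lifted or tipped (height (world z) of box above 0.01 m or angle between box's own z axis and vertical above 0.1 rad).
It fails at once if the box is shoved more than 40 mm (distance of box from where it was at the start of the episode above 0.04 m).
It fails at once if the fingers press on the box or its tabs with more than 30 N (contact force between the fingers and box above 30 N).
It fails at once if a bystander is moved (the tin more than 50 mm, another more than 30 mm) (distance of tin from where it was at the start of the episode above 0.05 m or distance of any of jar_near, jar_far, tape, pack, bowl, brush from where it was at the start of the episode above 0.03 m).
It also fails if it takes over 48 s, if anything falls off the work surface, if the arm or the gripper's body presses on something with over 40 N, if the wrist force passes 120 N, or if a joint passes its speed limit or range.

## Working session

There is one attempt and no reset: what is moved stays moved. The work goes in short steps, Python scripts to look and compute and a shell command to move; the robot and the scene stay as the last step left them, time stands still between calls to the robot, and variables do not carry over. Pictures are saved under pics/ and viewed, and the job is handed in when it is done.

```bash
ls; mkdir -p pics
python3 - <<'E'
from bench import robot
import cv2,numpy as np
s=robot.observe();print(s, robot.nose_length)
for n in("scene","top","wrist"):
    p=robot.camera_params(n);print(n,p)
    cv2.imwrite(f"pics/{n}0.png",robot.read_camera(n)[:,:,::-1])
E
```

```text
pics
{'time': 0.0, 'q': array([-1.28652616,  0.41795527, -0.01032475,  1.61419199,  0.00469204,
        1.11068496, -0.05297714]), 'joint_vel': array([ 0.00151762, -0.00180943,  0.00126758,  0.00147927,  0.00118581,
        0.00015422,  0.0001314 ]), 'joint_torque': array([-3.50414030e-04, -8.64438128e+01,  6.78754281e-01, -4.34909320e+01,
        1.90306117e-02,  7.22889294e-03, -1.17502347e-05]), 'eef_pos': array([0.19990208, 0.59177598, 0.21436436]), 'ee_rot': array([-5.09365192e-01, -3.09989972e+00,  1.89948095e-03]), 'ft_force': array([-0.81287435,  0.75024555, -0.1226735 ]), 'wrist_torque': array([-0.00882637,  0.01252452, -0.03249957]), 'gripper_width': 0.08513417239774998} 0.017
scene {'intrinsics': array([[466.85899833,   0.        , 316.41074663],
       [  0.        , 466.85899833, 203.77847599],
       [  0.        ,   0.        ,   1.        ]]), 'rvec': array([ 0.77597908,  2.79173573, -0.75184362]), 'tvec': array([ 0.47524499, -0.1716573 ,  1.46177539])}
top {'intrinsics': array([[487.24437731,   0.        , 319.05138385],
       [  0.        , 487.24437731, 197.52823475],
       [  0.        ,   0.        ,   1.        ]]), 'rvec': array([ 2.20316673, -2.15212838,  0.12897277]), 'tvec': array([-0.05736318,  0.52503484,  1.32738113])}
wrist {'intrinsics': array([[309.70691629,   0.        , 313.05111588],
       [  0.        , 309.70691629, 198.74900928],
       [  0.        ,   0.        ,   1.        ]]), 'mount': array([[-6.11785356e-05, -9.60877128e-01, -2.76974982e-01,
         6.99210612e-02],
       [ 9.99999595e-01,  1.89858701e-04, -8.79535733e-04,
         6.87273988e-04],
       [ 8.97711880e-04, -2.76974924e-01,  9.60876728e-01,
        -1.57889997e-01],
       [ 0.00000000e+00,  0.00000000e+00,  0.00000000e+00,
         1.00000000e+00]])}
```

View pics/scene0.png

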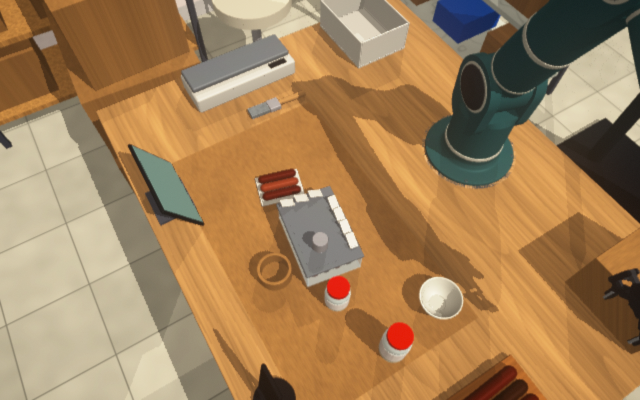

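View pics/top0.png

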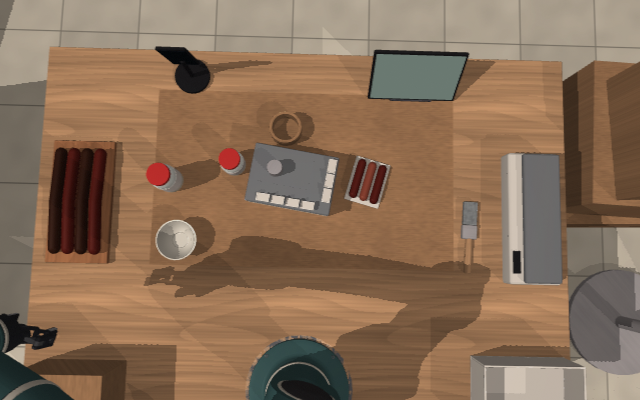

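View pics/wrist0.png

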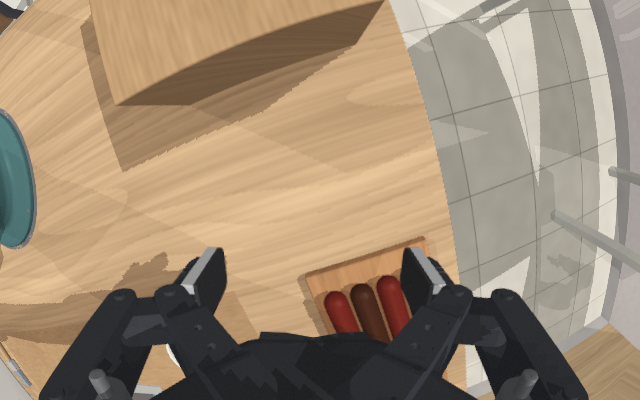

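The top view shows the box at about (292,180), tabs along its lower (near) edge at (262,197) to (313,205), and three tabs on its right edge near x=330. The tin is at (274,167) and the pack at (368,181). Next I'll measure.

Run:
```python
import cv2
t=cv2.imread("pics/top0.png");s=cv2.imread("pics/scene0.png")
cv2.imwrite("pics/topc.png",cv2.resize(t[115:235,210:410],None,fx=4,fy=4,interpolation=cv2.INTER_CUBIC)[:600])
cv2.imwrite("pics/scenec.png",cv2.resize(s[160:300,240:400],None,fx=4,fy=4,interpolation=cv2.INTER_CUBIC))
```

```text
(no output)
```

View pics/topc.png

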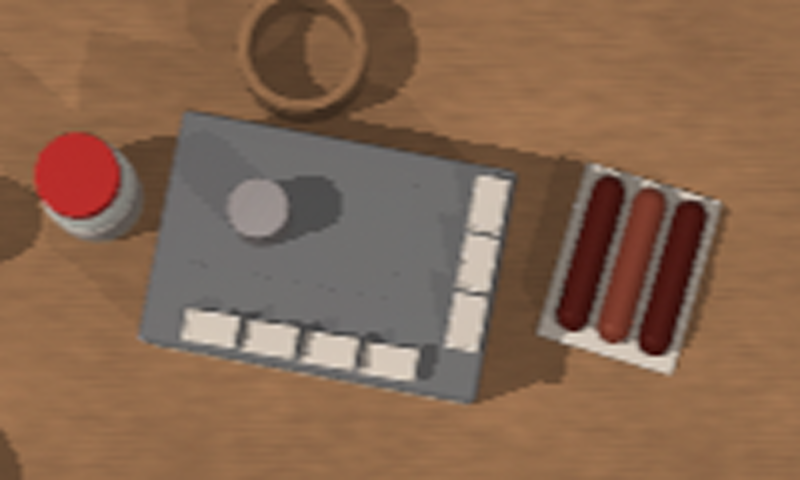

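View pics/scenec.png

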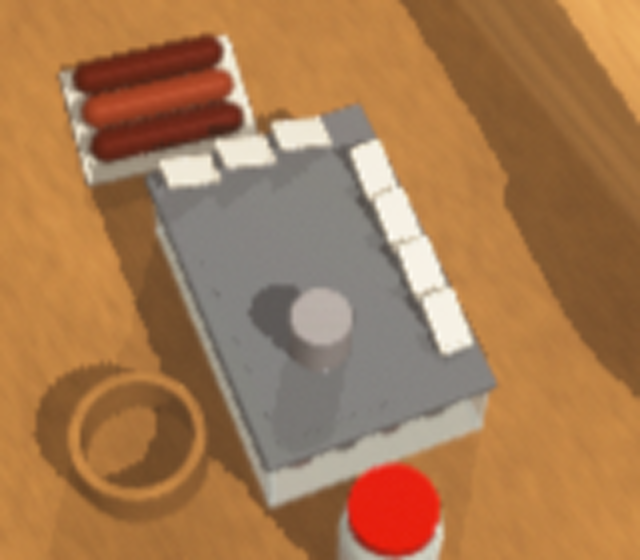

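```bash
cat > h.py <<'E'
import cv2,numpy as np
from bench import robot
def ray(name,uv,z):
    p=robot.camera_params(name);R=cv2.Rodrigues(p["rvec"])[0];C=-R.T@p["tvec"]
    uv=np.atleast_2d(np.asarray(uv,float));K=p["intrinsics"]
    d=np.c_[(uv[:,0]-K[0,2])/K[0,0],(uv[:,1]-K[1,2])/K[1,1],np.ones(len(uv))]@R
    return (C+d*((z-C[2])/d[:,2])[:,None])[:,:2]
E
python3 - <<'E'
from h import *
# box frame: 10 tab-white blobs + lid corners
for name,img,roi in(("top","pics/top0.png",(235,135,345,222)),("scene","pics/scene0.png",(270,180,370,290))):
    im=cv2.imread(img);x0,y0,x1,y1=roi
    sc=8
    c=cv2.resize(im[y0:y1,x0:x1],None,fx=sc,fy=sc,interpolation=cv2.INTER_CUBIC)
    hsv=cv2.cvtColor(c,cv2.COLOR_BGR2HSV)
    w=((hsv[...,2]>185)&(hsv[...,1]<60)).astype(np.uint8)
    w=cv2.erode(w,np.ones((7,7)))
    n,l,st,ce=cv2.connectedComponentsWithStats(w)
    for i in range(1,n):
        if st[i,4]>600:
            uv=(ce[i]+.5)/sc-.5+[x0,y0]; print(name,"tab",uv.round(1),st[i,4],ray(name,uv,.0925).round(4))
    g=((hsv[...,1]<50)).astype(np.uint8)
    g=cv2.morphologyEx(g,cv2.MORPH_OPEN,np.ones((25,25)))
    cs=max(cv2.findContours(g,0,2)[0],key=cv2.contourArea)
    r=cv2.boxPoints(cv2.minAreaRect(cs)); a=cv2.approxPolyDP(cs,40,True)[:,0]
    for q in a:
        uv=(q+.5)/sc-.5+[x0,y0];print(name,"corner",uv.round(1),ray(name,uv,.08).round(4))
E
```

```text
top tab [331.6 165.6] 4869 [[ 0.606  -0.0754]]
top tab [329.  180.3] 4783 [[ 0.5661 -0.0693]]
top tab [326.1 195.1] 5088 [[ 0.5264 -0.0624]]
top tab [262.3 196.7] 4811 [[0.5182 0.106 ]]
top tab [277.4 199.5] 4345 [[0.5117 0.0659]]
top tab [292.6 202.4] 4299 [[0.505  0.0256]]
top tab [307.5 205.1] 4431 [[ 0.4987 -0.0139]]
top corner [255.6 143.1] [[0.6641 0.1302]]
top corner [244.8 199.4] [[0.5109 0.1533]]
top corner [327.9 214.4] [[ 0.4762 -0.0688]]
top corner [337.8 157.7] [[ 0.63   -0.0923]]
scene tab [300.1 185.1] 938 [[ 0.5469 -0.1022]]
scene tab [314.8 193.1] 4470 [[ 0.5255 -0.0594]]
scene tab [300.9 197.3] 4941 [[ 0.5648 -0.0672]]
scene tab [342.6 221.5] 25584 [[0.5083 0.0529]]
scene tab [286.8 202.1] 5004 [[ 0.6047 -0.0736]]
scene tab [320.8 234.9] 998 [[0.5777 0.0568]]
scene tab [354.  265.2] 1353 [[0.5507 0.1711]]
scene tab [328.5 273.7] 1079 [[0.6169 0.1576]]
scene tab [314.1 279.9] 2918 [[0.6558 0.153 ]]
scene corner [329.6 186.9] [[ 0.4762 -0.062 ]]
scene corner [276.9 203.2] [[ 0.6262 -0.0911]]
scene corner [306.7 285.1] [[0.6757 0.1511]]
scene corner [358.8 266.4] [[0.5384 0.1762]]
scene corner [362.1 256.3] [[0.5159 0.1575]]
```

Run:
```python
from h import *
tb=np.array([[-64,64.5],[-64,24.5],[-64,-15.5],[-64,-55.5],[-26.5,-99],[13.5,-99],[53.5,-99]])/1e3
top=ray("top",[[262.3,196.7],[277.4,199.5],[292.6,202.4],[307.5,205.1],[326.1,195.1],[329,180.3],[331.6,165.6]],.091)
sc=ray("scene",[[314.8,193.1],[300.9,197.3],[286.8,202.1]],.091)
cb=np.array([[80,115],[-80,115],[-80,-115],[80,-115]])/1e3
ct=ray("top",[[255.6,143.1],[244.8,199.4],[327.9,214.4],[337.8,157.7]],.08)
def fit(B,W):
    b=B.mean(0);w=W.mean(0);H=(B-b).T@(W-w);a=np.arctan2(H[0,1]-H[1,0],H[0,0]+H[1,1])
    R=np.array([[np.cos(a),-np.sin(a)],[np.sin(a),np.cos(a)]]);t=w-R@b
    return a,t,((W-(B@R.T+t))*1e3).round(1).tolist()
for B,W in((tb,top),(cb,ct),(tb[4:],sc),(np.r_[tb,cb],np.r_[top,ct])): print(fit(B,W))
a,t,_=fit(np.r_[tb,cb],np.r_[top,ct])
for nm,b in dict(start=(-64,100),h1=(-64,83),e1=(-64,45),e4=(-64,-75),h5=(-45,-99),e7=(73,-99),corner=(-64,-99)).items():
    b=np.array(b)/1e3;R=np.array([[np.cos(a),-np.sin(a)],[np.sin(a),np.cos(a)]]);print(nm,(R@b+t).round(4))
s=robot.observe();print(s["time"],cv2.Rodrigues(s["ee_rot"])[0].round(4))
print("jar",ray("top",[[231.5,159]],.1), "tin",ray("top",[[274.5,166.5]],.122))
```

```text
(np.float64(-0.17230882755172325), array([0.57048764, 0.03057379]), [[-0.2, 0.9], [0.2, 0.2], [0.3, -0.7], [1.0, -0.8], [-0.7, -0.1], [-0.4, -0.1], [-0.1, 0.6]])
(np.float64(-0.15293971960499908), array([0.57032414, 0.03059248]), [[-2.9, -2.0], [2.3, -3.1], [2.6, 2.1], [-1.9, 3.0]])
(np.float64(-0.17913047734170784), array([0.56893125, 0.03228999]), [[-0.1, 0.3], [-0.3, -0.5], [0.4, 0.2]])
(np.float64(-0.1601125159367642), array([0.57016264, 0.03086741]), [[1.0, 1.2], [0.9, 0.7], [0.6, -0.2], [0.8, -0.2], [-1.6, 0.1], [-1.3, -0.4], [-1.1, -0.1], [-3.4, -1.6], [1.5, -3.8], [3.5, 1.2], [-0.9, 3.2]])
start [0.5229 0.1398]
h1 [0.5202 0.123 ]
e1 [0.5142 0.0855]
e4 [ 0.495 -0.033]
h5 [ 0.51   -0.0597]
e7 [ 0.6264 -0.0785]
corner [ 0.4912 -0.0567]
0.15 [[-9.474e-01  3.201e-01 -2.000e-04]
 [ 3.201e-01  9.474e-01 -9.000e-04]
 [-1.000e-04 -9.000e-04 -1.000e+00]]
jar [[0.6154461  0.18966715]] tin [[0.59471204 0.07396378]]
```

```bash
python3 -m handwheel '[[-20,-14,0,0,1],[-50,-36,0,0,1],[-84,-60,0,0,1],[-118,-84,0,0,1],[-150,-107,0,0,1]]' 20; python3 -m handwheel '[[-34,-24,0,0,1],[-66,-47,0,0,1],[-98,-70,0,0,1],[-130,-93,0,0,1],[-160,-114,0,0,1]]'; python3 -m handwheel '[[-34,-24,0,0,1],[-66,-47,0,0,1],[-98,-70,0,0,1],[-122,-87,0,0,1],[-140,-100,0,0,1]]';python3 -m handwheel '[[0,0,0,-3,1],[0,0,0,-6,1],[0,0,0,-8.8,1],[0,0,0,-8.8,1],[0,0,0,-8.8,1]]'
cat >> h.py <<'E'
A=-0.1723;T=np.array([.5700,.0312])
RB=np.array([[np.cos(A),-np.sin(A)],[np.sin(A),np.cos(A)]])
def state():
    s=robot.observe();R=cv2.Rodrigues(s["ee_rot"])[0];p=s["eef_pos"]
    tip=p+R@[0,0,robot.nose_length]
    b=RB.T@(tip[:2]-T)
    print("t",round(s["time"],2),"tip box mm",(b*1e3).round(1),"tipz",(tip[2]*1e3).round(1),"tcp",(p*1e3).round(1),"yaw err deg",round(np.degrees(np.arctan2(R[1,1],R[0,1])-np.pi/2-A),2),"zaxis",R[:,2].round(3),"F",s["ft_force"].round(2),"w",s["gripper_width"].round(4))
    return s,R
E
python3 -c "
from h import *
state()"
```

```text
time: 0.57
eef_pos: [0.3088, 0.4407, 0.2148]
ee_rot: [-0.51, -3.1, 0.001]
ft_force: [0.9, 0.7, 1.2]
gripper_width: 0.0256
time: 0.98
eef_pos: [0.4239, 0.2813, 0.2151]
ee_rot: [0.51, 3.1, -0.0]
ft_force: [0.2, 0.6, 0.3]
gripper_width: -0.0002
time: 1.4
eef_pos: [0.5249, 0.141, 0.215]
ee_rot: [0.513, 3.099, -0.001]
ft_force: [0.3, 0.3, -0.8]
gripper_width: -0.0002
time: 1.82
eef_pos: [0.5235, 0.1439, 0.2149]
ee_rot: [-0.273, -3.13, 0.0]
ft_force: [0.6, 0.4, 0.4]
gripper_width: 0.0001Traceback (most recent call last):
  File "<string>", line 3, in <module>
    state()
    ~~~~~^^
  File "h.py", line 14, in state
    print("t",round(s["time"],2),"tip box mm",(b*1e3).round(1),"tipz",(tip[2]*1e3).round(1),"tcp",(p*1e3).round(1),"yaw err deg",round(np.degrees(np.arctan2(R[1,1],R[0,1])-np.pi/2-A),2),"zaxis",R[:,2].round(3),"F",s["ft_force"].round(2),"w",s["gripper_width"].round(4))
                                                                                                                                                                                                                                                 ^^^^^^^^^^^^^^^^^^^^^^^^
AttributeError: 'float' object has no attribute 'round'
```

```bash
sed -i 's/s\["gripper_width"\].round(4)/s["gripper_width"]/' h.py; python3 -c "
from h import *
state()
cv2.imwrite('pics/w1.png',robot.read_camera('wrist')[:,:,::-1])"
```

```text
t 1.82 tip box mm [-65.1 103.1] tipz 197.9 tcp [523.5 143.9 214.9] yaw err deg -0.09 zaxis [-0. -0. -1.] F [0.57 0.4  0.37] w 0.0001306238641387788
```

View pics/w1.png

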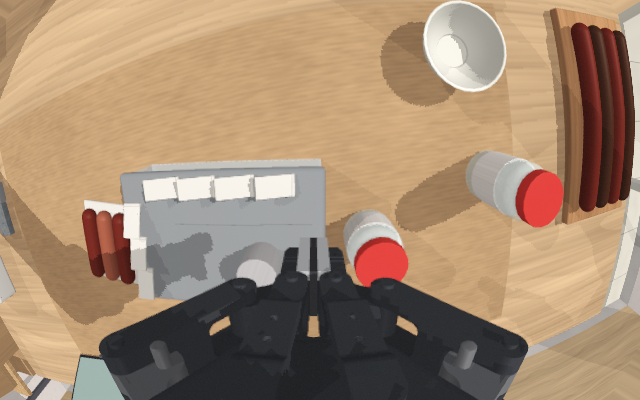

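The wrist picture shows tabs 1–4 at (275,185) to (160,189), tab 5 at (132,220), and the tin at (257,265), with the closed fingers to the right of tab 1. I'll cross-check the box pose in this view.

Run:
```python
from h import *
s,R=state()
im=cv2.imread("pics/w1.png");c=im.copy();hsv=cv2.cvtColor(c,cv2.COLOR_BGR2HSV)
w=((hsv[...,2]>225)&(hsv[...,1]<30)).astype(np.uint8)
w[:,:110]=0;w[:,330:]=0;w[:165]=0;w[300:]=0
w=cv2.erode(w,np.ones((3,3)))
n,l,st,ce=cv2.connectedComponentsWithStats(w)
p=robot.camera_params("wrist");K=p["intrinsics"];M=p["mount"]
for i in range(1,n):
    if st[i,4]<60: continue
    d=(ce[i]-K[:2,2])/K[0,0];th=np.hypot(*d);v=np.r_[d/th*np.sin(th),np.cos(th)]
    C=s["eef_pos"]+R@M[:3,3];D=R@M[:3,:3]@v
    P=C+D*(.091-C[2])/D[2]; print(ce[i].round(1),st[i,4],"box",(RB.T@(P[:2]-T)*1e3).round(1))
```

```text
t 1.87 tip box mm [-65.1 103.1] tipz 197.9 tcp [523.5 143.9 214.9] yaw err deg -0.1 zaxis [-0. -0. -1.] F [ 0.56  0.69 -0.17] w -0.00017790135940658008
[231.5 187.3] 615 box [-65.3  25.2]
[274.4 186.3] 721 box [-66.  67.]
[159.  188.7] 502 box [-64.7 -54.3]
[193.6 187.8] 563 box [-65.2 -14.5]
[130.4 223.1] 599 box [-26.  -98.7]
```

```bash
python3 -m handwheel '[[0,3,20,0,1],[0,3,45,0,1],[0,3,70,0,1],[0,3,90,0,1],[0,3,100,0,1]]'; python3 -m handwheel '[[0,0,3,0,1],[0,0,6,0,1],[0,0,9,0,1],[0,0,10,0,1],[0,0,10,0,1]]'; python3 -c "
from h import *
state()
cv2.imwrite('pics/w2.png',robot.read_camera('wrist')[:,:,::-1])
s=robot.read_camera('scene')[:,:,::-1]
cv2.imwrite('pics/s2.png',cv2.resize(s[160:300,240:400],None,fx=4,fy=4,interpolation=cv2.INTER_CUBIC))"
```

```text
time: 2.28
eef_pos: [0.523, 0.1467, 0.1127]
ee_rot: [-0.272, -3.127, 0.002]
ft_force: [0.3, -0.6, 1.0]
gripper_width: 0.0001
time: 2.7
eef_pos: [0.5244, 0.147, 0.1056]
ee_rot: [0.27, 3.129, 0.001]
ft_force: [0.1, -0.1, 0.2]
gripper_width: -0.0001
t 2.7 tip box mm [-64.7 106.3] tipz 88.6 tcp [524.4 147.  105.6] yaw err deg -0.0 zaxis [ 0.001  0.    -1.   ] F [ 0.13 -0.08  0.16] w -9.137460787252659e-05
```

View pics/w2.png

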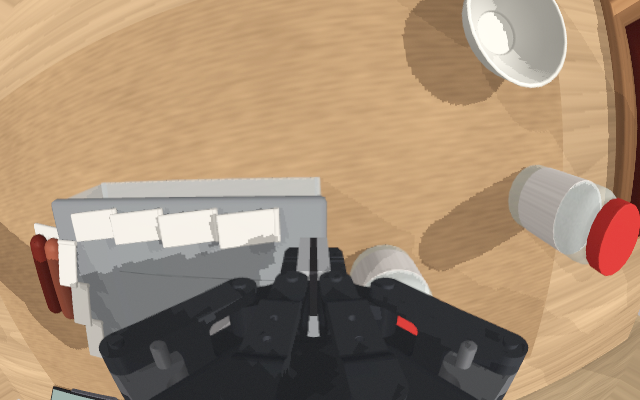

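View pics/s2.png

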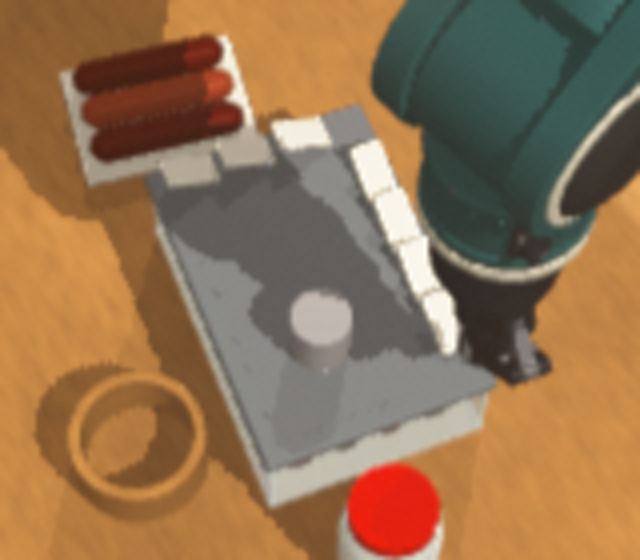

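Run:
```python
from h import *
s,R=state();p=robot.camera_params("wrist");K=p["intrinsics"];M=p["mount"]
def wp(P):
    q=np.linalg.inv(M)@np.r_[R.T@(P-s["eef_pos"]),1];th=np.arctan2(np.hypot(q[0],q[1]),q[2]);return K[:2,2]+K[0,0]*th*q[:2]/np.hypot(q[0],q[1])
p2=robot.camera_params("scene")
for bx,by,z in((-65,106,.088),(-54,106,.088),(-76,106,.088),(-65,121,.088),(-65,91,.088),(-65,106,.105),(-64,83,.085),(-75,83,.085),(-80,115,.08)):
    P=np.r_[RB@(np.array([bx,by])/1e3)+T,z]
    u=cv2.projectPoints(P[None],p2["rvec"],p2["tvec"],p2["intrinsics"],None)[0].ravel()
    print(bx,by,z,"wrist",wp(P).round(),"scene crop",((u-[240,160])*4).round())
```

```text
t 2.8 tip box mm [-64.7 106.3] tipz 88.6 tcp [524.4 147.  105.6] yaw err deg -0.0 zaxis [ 0.001  0.    -1.   ] F [-0.52  1.02  0.22] w 0.0003658648633344256
-65 106 0.088 wrist [312. 229.] scene crop [469. 373.]
-54 106 0.088 wrist [312. 245.] scene crop [453. 379.]
-76 106 0.088 wrist [312. 212.] scene crop [485. 367.]
-65 121 0.088 wrist [336. 229.] scene crop [479. 393.]
-65 91 0.088 wrist [287. 229.] scene crop [460. 353.]
-65 106 0.105 wrist [312. 240.] scene crop [471. 362.]
-64 83 0.085 wrist [275. 228.] scene crop [453. 345.]
-75 83 0.085 wrist [274. 212.] scene crop [469. 339.]
-80 115 0.08 wrist [326. 201.] scene crop [495. 382.]
```

Run:
```python
from h import *
s=robot.read_camera('scene')[:,:,::-1];t=robot.read_camera('top')[:,:,::-1]
a=cv2.resize(s[215:275,330:400],None,fx=8,fy=8,interpolation=cv2.INTER_CUBIC)
cv2.imwrite('pics/s3.png',a)
cv2.imwrite('pics/t3.png',cv2.resize(t[130:230,210:350],None,fx=5,fy=5,interpolation=cv2.INTER_CUBIC))
w=cv2.imread('pics/w2.png');cv2.imwrite('pics/w3.png',cv2.resize(w[190:350,200:430],None,fx=3,fy=3,interpolation=cv2.INTER_CUBIC))
```

```text
(no output)
```

View pics/s3.png

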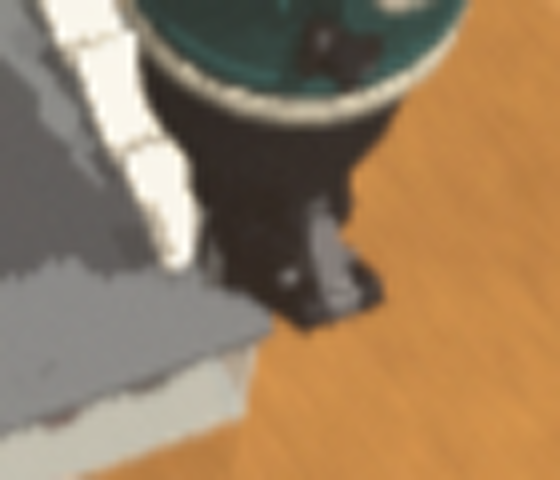

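View pics/t3.png

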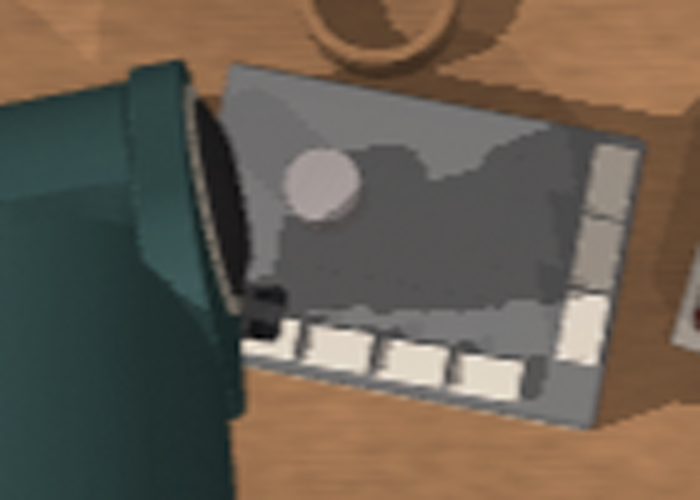

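View pics/w3.png

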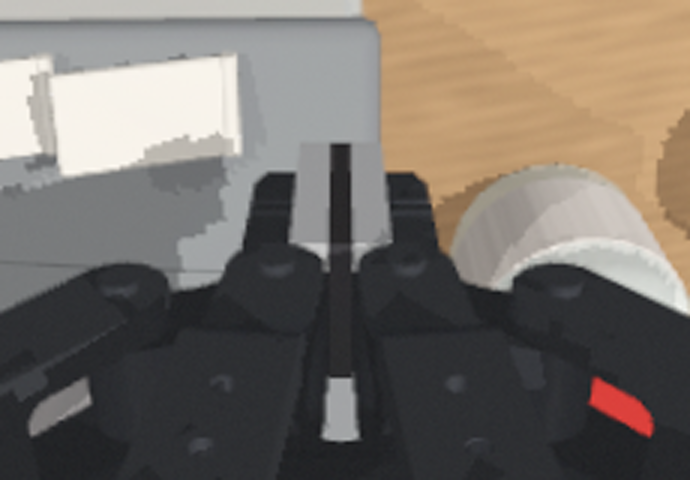

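Run:
```python
from h import *
s,R=state();p=robot.camera_params("wrist");K=p["intrinsics"];M=p["mount"]
for uv in((314,237.5),(284,248),(343,248),(314,271),(314,316)):
    d=(np.array(uv)-K[:2,2])/K[0,0];th=np.hypot(*d);v=np.r_[d/th*np.sin(th),np.cos(th)]
    D=M[:3,:3]@v;C=M[:3,3]
    print(uv,[ (z,*( (C+D*(z/1e3-C[2])/D[2])[:2]*1e3).round(1)) for z in(-20,-10,0,10,17)])
```

```text
t 2.9 tip box mm [-64.8 106.2] tipz 88.4 tcp [524.4 147.  105.4] yaw err deg 0.0 zaxis [ 0.001  0.    -1.   ] F [ 0.47 -0.1  -0.67] w -0.0002865871027214508
(314, 237.5) [(-20, np.float64(10.6), np.float64(0.9)), (-10, np.float64(6.3), np.float64(1.0)), (0, np.float64(2.0), np.float64(1.0)), (10, np.float64(-2.3), np.float64(1.0)), (17, np.float64(-5.3), np.float64(1.0))]
(284, 248) [(-20, np.float64(4.9), np.float64(-13.8)), (-10, np.float64(0.2), np.float64(-14.8)), (0, np.float64(-4.5), np.float64(-15.9)), (10, np.float64(-9.2), np.float64(-16.9)), (17, np.float64(-12.5), np.float64(-17.7))]
(343, 248) [(-20, np.float64(4.9), np.float64(15.2)), (-10, np.float64(0.2), np.float64(16.3)), (0, np.float64(-4.5), np.float64(17.3)), (10, np.float64(-9.2), np.float64(18.4)), (17, np.float64(-12.5), np.float64(19.1))]
(314, 271) [(-20, np.float64(-8.0), np.float64(1.0)), (-10, np.float64(-13.6), np.float64(1.0)), (0, np.float64(-19.3), np.float64(1.0)), (10, np.float64(-24.9), np.float64(1.0)), (17, np.float64(-28.9), np.float64(1.1))]
(314, 316) [(-20, np.float64(-37.0), np.float64(1.0)), (-10, np.float64(-44.7), np.float64(1.0)), (0, np.float64(-52.5), np.float64(1.1)), (10, np.float64(-60.2), np.float64(1.1)), (17, np.float64(-65.7), np.float64(1.1))]
```

```bash
python3 -m handwheel '[[0,0,1,0,1],[0,0,2,0,1],[0,0,3,0,1],[0,0,4,0,1],[0,0,4,0,1]]'; python3 -m handwheel '[[0,0,0.5,0,1],[0,0,1,0,1],[0,0,1.5,0,1],[0,0,2,0,1],[0,0,2,0,1]]'; python3 -c "
from h import *
state()"
```

```text
time: 3.32
eef_pos: [0.524, 0.1469, 0.1007]
ee_rot: [-0.27, -3.13, 0.0]
ft_force: [-0.0, 0.3, 0.1]
gripper_width: -0.0001
time: 3.73
eef_pos: [0.5241, 0.1469, 0.0989]
ee_rot: [-0.27, -3.13, 0.0]
ft_force: [-0.1, -0.9, -0.2]
gripper_width: 0.0001
t 3.73 tip box mm [-65.1 106.1] tipz 81.9 tcp [524.1 146.9  98.9] yaw err deg 0.01 zaxis [-0. -0. -1.] F [-0.11 -0.86 -0.23] w 0.00013872787878444425
```

```bash
for i in 1; do python3 -m handwheel '[[0,0,0.5,0,1],[0,0,1,0,1],[0,0,1,0,1]]' | grep -E "pos|force"; python3 -m handwheel '[[0,0,0.5,0,1],[0,0,1,0,1],[0,0,1,0,1]]' | grep -E "pos|force";  done
```

```text
eef_pos: [0.5241, 0.1469, 0.0979]
ft_force: [-0.2, 0.8, 0.0]
eef_pos: [0.5241, 0.1469, 0.0969]
ft_force: [-0.0, -0.0, 0.1]
```

```bash
python3 -m handwheel '[[0,0,0.5,0,1],[0,0,1,0,1],[0,0,1,0,1]]' | grep -E "pos|force"; python3 -m handwheel '[[0,0,0.5,0,1],[0,0,1,0,1],[0,0,1,0,1]]' | grep -E "pos|force"
```

```text
eef_pos: [0.5241, 0.1469, 0.0959]
ft_force: [0.1, -0.4, 0.5]
eef_pos: [0.5241, 0.1469, 0.0949]
ft_force: [0.5, -0.3, -0.8]
```

```bash
python3 -m handwheel '[[0,0,0.5,0,1],[0,0,1,0,1],[0,0,1,0,1]]' | grep -E "pos|force"; python3 -c "
from h import *
s=robot.read_camera('scene')[:,:,::-1];t=robot.read_camera('wrist')[:,:,::-1]
a=cv2.resize(s[215:275,330:400],None,fx=8,fy=8,interpolation=cv2.INTER_CUBIC)
cv2.imwrite('pics/s4.png',a)
cv2.imwrite('pics/w4.png',cv2.resize(t[190:350,200:430],None,fx=3,fy=3,interpolation=cv2.INTER_CUBIC))"
```

```text
eef_pos: [0.5241, 0.1469, 0.0939]
ft_force: [-0.1, -0.6, -0.3]
```

View pics/s4.png

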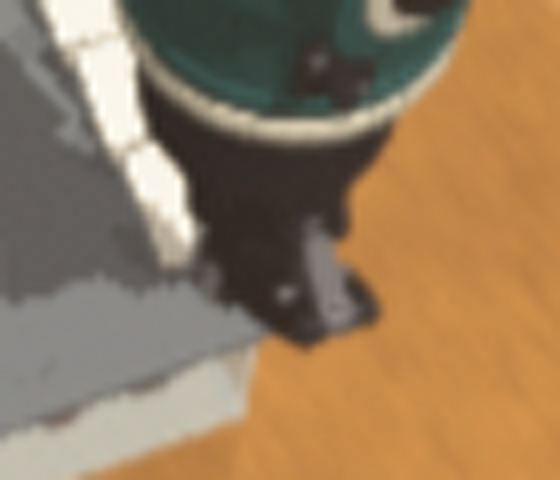

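View pics/w4.png

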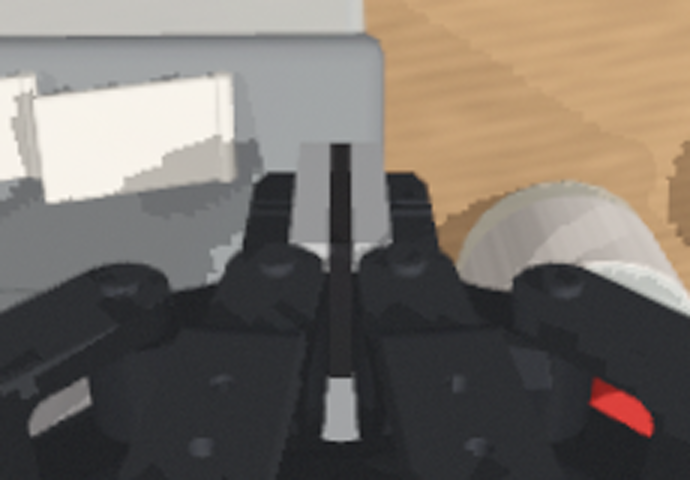

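Run:
```python
from h import *
s,R=state();p=robot.camera_params("wrist");K=p["intrinsics"];M=p["mount"]
pos=np.array([.5244,.147,.1054])
def wr(uv):
    d=(np.array(uv)-K[:2,2])/K[0,0];th=np.hypot(*d);v=np.r_[d/th*np.sin(th),np.cos(th)]
    return pos+R@M[:3,3],R@M[:3,:3]@v
p2=robot.camera_params("scene");R2=cv2.Rodrigues(p2["rvec"])[0]
def sr(uv):
    k=p2["intrinsics"];return -R2.T@p2["tvec"],R2.T@[(uv[0]-k[0,2])/k[0,0],(uv[1]-k[1,2])/k[1,1],1]
def tri(a,b):
    (c,d),(e,f)=wr(a),sr(b);l=np.linalg.lstsq(np.c_[d,-f],e-c,rcond=None)[0]
    P,Q=c+d*l[0],e+f*l[1];return "tool mm",(R.T@((P+Q)/2-pos)*1e3).round(0),"gap",(np.linalg.norm(P-Q)*1e3).round(1)
for b in((330+375/8,215+290/8),(330+305/8,215+328/8),(330+345/8,215+300/8)): print(tri((524,350),b))
for b in((330+205/8,215+270/8),(330+250/8,215+300/8)):print(tri((314,238),b))
```

```text
t 5.08 tip box mm [-65.  106.1] tipz 77.0 tcp [524.1 146.9  94. ] yaw err deg 0.01 zaxis [-0. -0. -1.] F [ 0.37 -0.04 -0.13] w -0.00010963284795696346
('tool mm', array([  11.,   59., -107.]), 'gap', np.float64(0.8))
('tool mm', array([ -4.,  64., -98.]), 'gap', np.float64(15.3))
('tool mm', array([   5.,   60., -104.]), 'gap', np.float64(7.6))
('tool mm', array([-1., -3.,  1.]), 'gap', np.float64(8.7))
('tool mm', array([ 4.,  4., -0.]), 'gap', np.float64(8.0))
```

```bash
for k in 1; do python3 -m handwheel '[[0,0,0.5,0,1],[0,0,1,0,1],[0,0,1,0,1]]' | grep -E "pos|force"; python3 -m handwheel '[[0,0,0.5,0,1],[0,0,1,0,1],[0,0,1,0,1]]' | grep -E "pos|force"; python3 -m handwheel '[[0,0,0.5,0,1],[0,0,1,0,1],[0,0,1,0,1]]' | grep -E "pos|force"; done
```

```text
eef_pos: [0.5241, 0.1469, 0.0929]
ft_force: [0.2, 0.3, -0.3]
eef_pos: [0.5241, 0.1469, 0.0919]
ft_force: [-0.5, 0.4, -0.1]
eef_pos: [0.5241, 0.1469, 0.0909]
ft_force: [0.7, -0.7, 0.8]
```

```bash
python3 -m handwheel '[[0,0,0.5,0,1],[0,0,1,0,1],[0,0,1,0,1]]' | grep -E "pos|force"; python3 -m handwheel '[[0,0,0.5,0,1],[0,0,1,0,1],[0,0,1,0,1]]' | grep -E "pos|force"
```

```text
eef_pos: [0.5241, 0.1469, 0.0899]
ft_force: [0.1, 0.7, 0.3]
eef_pos: [0.5241, 0.1469, 0.0889]
ft_force: [-0.2, -0.5, 0.6]
```

```bash
python3 -m handwheel '[[0,0,0.5,0,1],[0,0,1,0,1],[0,0,1,0,1]]' | grep -E "pos|force"; python3 -m handwheel '[[0,0,0.5,0,1],[0,0,1,0,1],[0,0,1,0,1]]' | grep -E "pos|force"; python3 -c "
from h import *
s=robot.read_camera('scene')[:,:,::-1];t=robot.read_camera('wrist')[:,:,::-1]
a=cv2.resize(s[215:275,330:400],None,fx=8,fy=8,interpolation=cv2.INTER_CUBIC)
cv2.imwrite('pics/s5.png',a)
cv2.imwrite('pics/w5.png',cv2.resize(t[190:350,200:430],None,fx=3,fy=3,interpolation=cv2.INTER_CUBIC))"
```

```text
eef_pos: [0.5241, 0.1469, 0.0879]
ft_force: [-0.1, -0.8, -0.1]
eef_pos: [0.5241, 0.1469, 0.0869]
ft_force: [0.4, 0.3, -0.4]
```

View pics/s5.png

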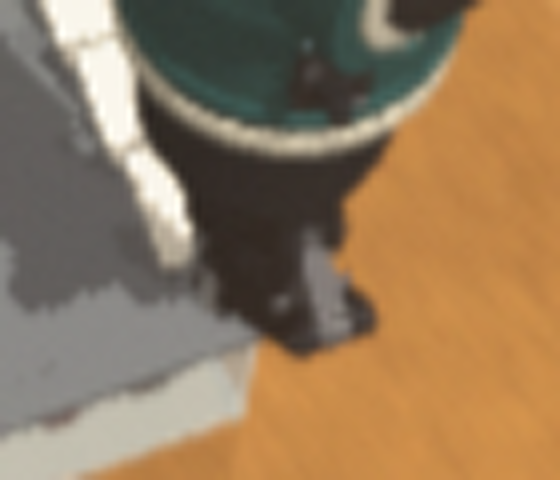

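View pics/w5.png

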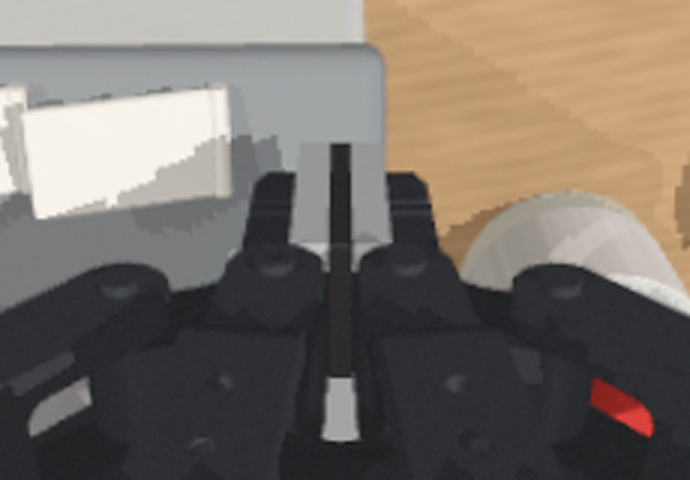

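```bash
python3 -m handwheel '[[0,0,0.5,0,1],[0,0,1,0,1],[0,0,1,0,1]]' | grep -E "pos|force"; python3 -m handwheel '[[0,0,0.5,0,1],[0,0,1,0,1],[0,0,1,0,1]]' | grep -E "pos|force"; python3 -m handwheel '[[0,0,0.5,0,1],[0,0,1,0,1],[0,0,1,0,1]]' | grep -E "pos|force"
```

```text
eef_pos: [0.5241, 0.1469, 0.0859]
ft_force: [0.2, 0.4, 0.0]
eef_pos: [0.5241, 0.1469, 0.0849]
ft_force: [0.7, -0.2, -0.5]
eef_pos: [0.5241, 0.1469, 0.0839]
ft_force: [-0.3, 0.1, 0.5]
```

```bash
python3 -m handwheel '[[0,0,0.5,0,1],[0,0,1,0,1],[0,0,1,0,1]]' | grep -E "pos|force"; python3 -m handwheel '[[0,0,0.5,0,1],[0,0,1,0,1],[0,0,1,0,1]]' | grep -E "pos|force"
```

```text
eef_pos: [0.5241, 0.1469, 0.0829]
ft_force: [1.1, 0.9, -0.1]
eef_pos: [0.5241, 0.1469, 0.0819]
ft_force: [-0.4, -0.3, -0.3]
```

```bash
python3 -m handwheel '[[0,0,0.5,0,1],[0,0,1,0,1],[0,0,1,0,1]]' | grep -E "pos|force"
```

```text
eef_pos: [0.5241, 0.1469, 0.0809]
ft_force: [-0.3, -0.4, -0.1]
```

```bash
python3 -m handwheel '[[0,0,0.5,0,1],[0,0,1,0,1],[0,0,1,0,1]]' | grep -E "pos|force"
```

```text
eef_pos: [0.5241, 0.1469, 0.0799]
ft_force: [-0.4, 0.2, -0.5]
```

```bash
python3 -m handwheel '[[0,0,0.5,0,1],[0,0,1,0,1],[0,0,1,0,1]]' | grep -E "pos|force";  python3 -c "
from h import *
t=robot.read_camera('wrist')[:,:,::-1]
cv2.imwrite('pics/w6.png',cv2.resize(t[190:350,200:430],None,fx=3,fy=3,interpolation=cv2.INTER_CUBIC))"
```

```text
eef_pos: [0.5241, 0.1469, 0.0789]
ft_force: [0.7, -0.0, 0.8]
```

View pics/w6.png

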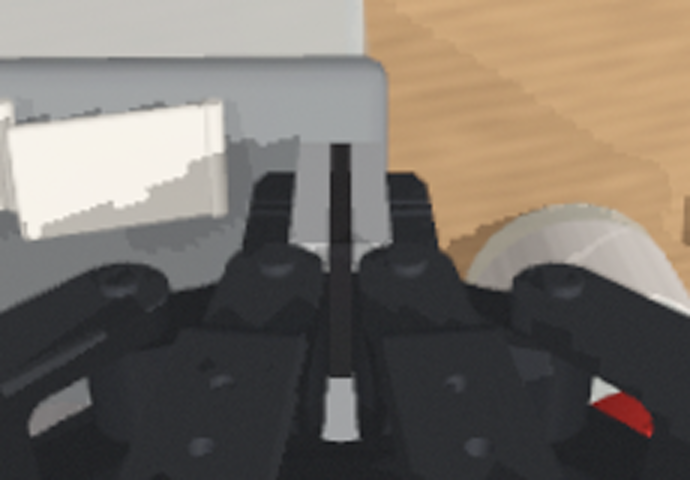

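```bash
python3 -m handwheel '[[0,0,0.5,0,1],[0,0,1,0,1],[0,0,1,0,1]]' | grep -E "pos|force"; python3 -m handwheel '[[0,0,0.5,0,1],[0,0,1,0,1],[0,0,1,0,1]]' | grep -E "pos|force"
```

```text
eef_pos: [0.5241, 0.1469, 0.0779]
ft_force: [-0.1, -0.4, -0.8]
eef_pos: [0.5241, 0.1469, 0.0769]
ft_force: [0.2, 0.4, 0.0]
```

```bash
python3 -m handwheel '[[0,0,0.5,0,1],[0,0,1,0,1],[0,0,1,0,1]]' | grep -E "pos|force"; python3 -m handwheel '[[0,0,0.5,0,1],[0,0,1,0,1],[0,0,1,0,1]]' | grep -E "pos|force"
```

```text
eef_pos: [0.5241, 0.1469, 0.0759]
ft_force: [0.6, -0.3, -0.9]
eef_pos: [0.5241, 0.1468, 0.0749]
ft_force: [-0.1, 0.3, -0.6]
```

```bash
python3 -m handwheel '[[0,0,0.5,0,1],[0,0,1,0,1],[0,0,1,0,1]]' | grep -E "pos|force"
```

```text
eef_pos: [0.5241, 0.1469, 0.0739]
ft_force: [0.2, -0.8, -0.3]
```

```bash
python3 -m handwheel '[[0,0,0.5,0,1],[0,0,1,0,1],[0,0,1,0,1]]' | grep -E "pos|force"
```

```text
eef_pos: [0.5241, 0.1469, 0.0729]
ft_force: [0.9, -0.3, -0.6]
```

```bash
python3 -c "
from h import *
state()
t=robot.read_camera('wrist')[:,:,::-1]
cv2.imwrite('pics/w7.png',cv2.resize(t[190:350,200:430],None,fx=3,fy=3,interpolation=cv2.INTER_CUBIC))
s=robot.read_camera('scene')[:,:,::-1]
cv2.imwrite('pics/s7.png',cv2.resize(s[215:275,330:400],None,fx=8,fy=8,interpolation=cv2.INTER_CUBIC))"
```

```text
t 10.48 tip box mm [-65.1 106.1] tipz 55.9 tcp [524.1 146.9  72.9] yaw err deg 0.01 zaxis [-0. -0. -1.] F [ 0.9  -0.3  -0.59] w 0.00010201786150746898
```

View pics/w7.png

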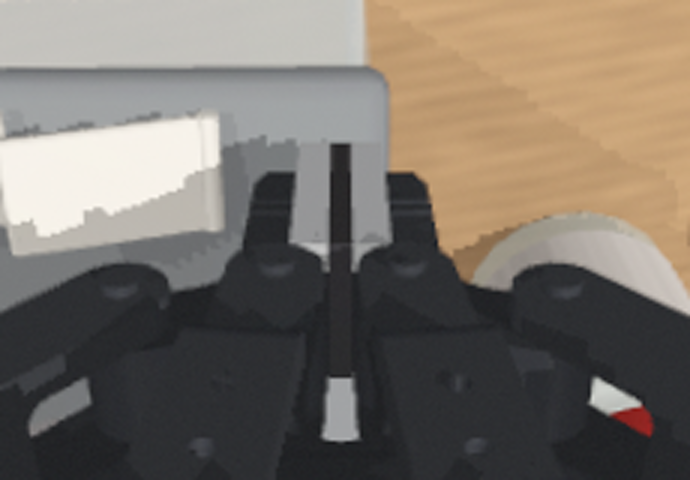

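View pics/s7.png

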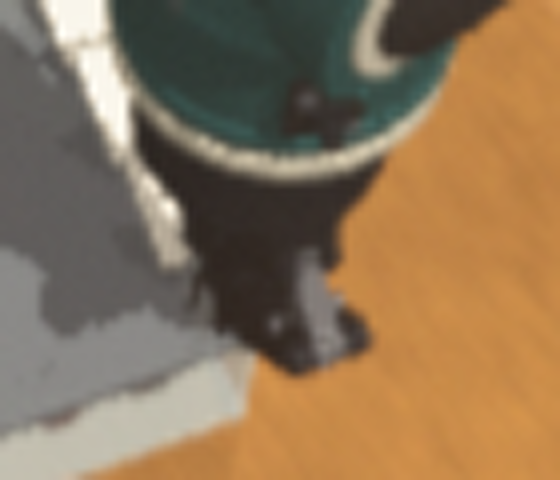

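```bash
python3 -m handwheel '[[0,0,1,0,1],[0,0,2,0,1],[0,0,2,0,1]]' | grep -E "pos|force"; python3 -m handwheel '[[0,0,1,0,1],[0,0,2,0,1],[0,0,2,0,1]]' | grep -E "pos|force"
```

```text
eef_pos: [0.524, 0.1469, 0.0708]
ft_force: [-0.3, -0.8, 0.9]
eef_pos: [0.524, 0.1469, 0.0688]
ft_force: [-1.2, 0.4, -0.2]
```

```bash
python3 -m handwheel '[[0,0,0.5,0,1],[0,0,1,0,1],[0,0,1,0,1]]' | grep -E "pos|force"; python3 -m handwheel '[[0,0,0.5,0,1],[0,0,1,0,1],[0,0,1,0,1]]' | grep -E "pos|force"
```

```text
eef_pos: [0.5241, 0.1469, 0.0679]
ft_force: [-0.2, 0.0, -0.2]
eef_pos: [0.5241, 0.1469, 0.0669]
ft_force: [-0.7, 0.0, -0.0]
```

```bash
python3 -m handwheel '[[0,0,0.5,0,1],[0,0,1,0,1],[0,0,1,0,1]]' | grep -E "pos|force"; python3 -m handwheel '[[0,0,0.5,0,1],[0,0,1,0,1],[0,0,1,0,1]]' | grep -E "pos|force"
```

```text
eef_pos: [0.5241, 0.1469, 0.0659]
ft_force: [0.8, -0.4, -0.9]
eef_pos: [0.5241, 0.1469, 0.0649]
ft_force: [0.4, 0.1, 0.1]
```

```bash
python3 -m handwheel '[[0,0,0.5,0,1],[0,0,1,0,1],[0,0,1,0,1]]' | grep -E "pos|force"
```

```text
eef_pos: [0.5241, 0.1469, 0.0639]
ft_force: [-0.6, -0.4, -0.3]
```

```bash
python3 -m handwheel '[[0,0,0.5,0,1],[0,0,1,0,1],[0,0,1,0,1]]' | grep -E "pos|force"
```

```text
eef_pos: [0.5242, 0.1469, 0.0637]
ft_force: [-6.3, -1.8, 16.9]
```

Contact with the lid came at TCP z ≈ 63.8 mm, so the real fingertip plane is about 16.5 mm *behind* the reported TCP. The images agree with this. I'll lift so that the tip is 3 mm above the knuckles.

```bash
sed -i 's/tip=p+R@\[0,0,robot.nose_length\]/tip=p-R@[0,0,.0165]/' h.py; python3 -m handwheel '[[0,0,-4,0,1],[0,0,-8.7,0,1],[0,0,-8.7,0,1]]' | grep -E "pos|force"; python3 -c "
from h import *
state()
t=robot.read_camera('wrist')[:,:,::-1]
cv2.imwrite('pics/w8.png',t)"
```

```text
eef_pos: [0.5246, 0.147, 0.0726]
ft_force: [-0.0, 0.3, -0.2]
t 12.83 tip box mm [-64.6 106.3] tipz 89.1 tcp [524.6 147.   72.6] yaw err deg 0.0 zaxis [ 0.001  0.    -1.   ] F [-0.01  0.3  -0.16] w 0.00010244474073114694
```

View pics/w8.png

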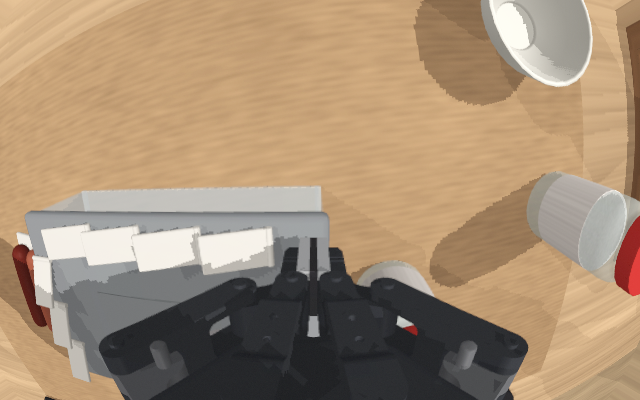

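```bash
python3 -m handwheel '[[0,-6,0,0,1],[0,-12,0,0,1],[0,-18,0,0,1],[0,-24,0,0,1],[0,-30,0,0,1]]' | grep -E "pos|force"; python3 -c "
from h import *
state()"
```

```text
eef_pos: [0.519, 0.1167, 0.0717]
ft_force: [0.8, 1.8, 2.6]
t 13.3 tip box mm [-64.9  75.5] tipz 88.2 tcp [519.  116.7  71.7] yaw err deg -0.01 zaxis [ 0.  0. -1.] F [0.76 1.75 2.59] w -0.0002881978519549047
```

```bash
python3 -m handwheel '[[0,-6,0,0,1],[0,-12,0,0,1],[0,-18,0,0,1],[0,-24,0,0,1],[0,-30,0,0,1]]' | grep -E "pos|force"; python3 -c "
from h import *
state()
t=robot.read_camera('wrist')[:,:,::-1]
cv2.imwrite('pics/w9.png',t)"
```

```text
eef_pos: [0.5137, 0.0871, 0.0717]
ft_force: [0.3, 0.2, 0.2]
t 13.72 tip box mm [-65.1  45.4] tipz 88.2 tcp [513.7  87.1  71.7] yaw err deg -0.0 zaxis [-0. -0. -1.] F [0.34 0.22 0.23] w 5.9201188552883753e-05
```

View pics/w9.png

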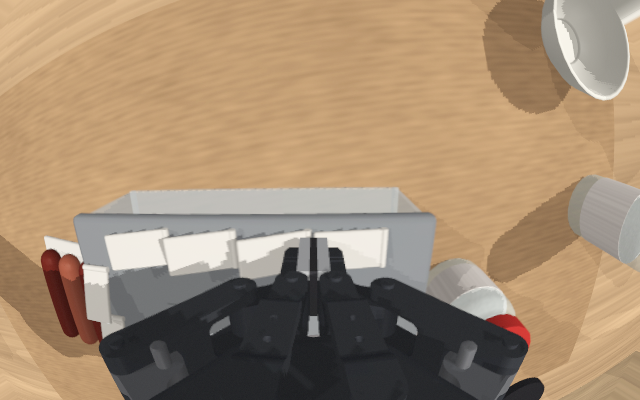

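```bash
python3 -m handwheel '[[0,-6,0,0,1],[0,-12,0,0,1],[0,-18,0,0,1],[0,-24,0,0,1],[0,-30,0,0,1]]' | grep -E "pos|force";python3 -m handwheel '[[0,-6,0,0,1],[0,-12,0,0,1],[0,-18,0,0,1],[0,-24,0,0,1],[0,-30,0,0,1]]' | grep -E "pos|force"; python3 -m handwheel '[[0,-6,0,0,1],[0,-12,0,0,1],[0,-18,0,0,1],[0,-24,0,0,1],[0,-30,0,0,1]]' | grep -E "pos|force"; python3 -c "
from h import *
state()
t=robot.read_camera('wrist')[:,:,::-1]
cv2.imwrite('pics/w10.png',t)"
```

```text
eef_pos: [0.5086, 0.0575, 0.0717]
ft_force: [0.2, 0.7, 1.0]
eef_pos: [0.5035, 0.0282, 0.0717]
ft_force: [0.6, 2.0, 1.6]
eef_pos: [0.4983, -0.0013, 0.0717]
ft_force: [0.3, 2.2, 1.0]
t 15.02 tip box mm [-65.  -44.3] tipz 88.2 tcp [498.3  -1.3  71.7] yaw err deg 0.01 zaxis [ 0.  0. -1.] F [0.27 2.16 0.97] w -0.00011093244249819812
```

View pics/w10.png

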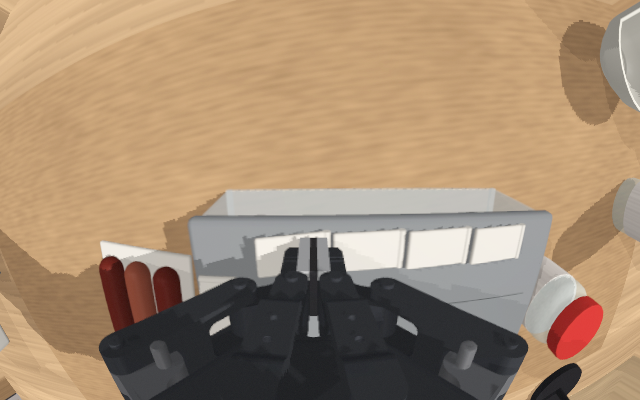

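```bash
python3 -m handwheel '[[0,-6,0,0,1],[0,-12,0,0,1],[0,-18,0,0,1],[0,-24,0,0,1],[0,-30,0,0,1]]' | grep -E "pos|force";python3 -m handwheel '[[0,-6,0,0,1],[0,-12,0,0,1],[0,-18,0,0,1],[0,-24,0,0,1],[0,-25,0,0,1]]' | grep -E "pos|force"; python3 -c "
from h import *
state()
t=robot.read_camera('wrist')[:,:,::-1]
cv2.imwrite('pics/w11.png',t)"
```

```text
eef_pos: [0.4931, -0.0312, 0.0717]
ft_force: [-0.8, 0.6, 0.1]
eef_pos: [0.4887, -0.0563, 0.0717]
ft_force: [-0.6, 0.1, -0.4]
t 15.9 tip box mm [ -65.  -100.1] tipz 88.2 tcp [488.7 -56.3  71.7] yaw err deg -0.06 zaxis [-0. -0. -1.] F [-0.64  0.11 -0.35] w -0.00017019762392465445
```

View pics/w11.png

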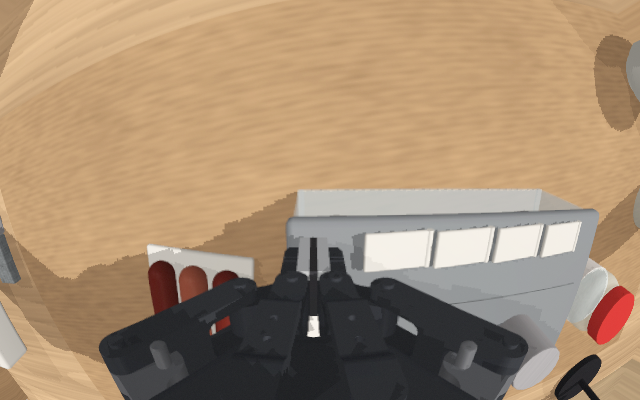

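Run:
```python
from h import *
s,R=state();p=robot.camera_params("wrist");K=p["intrinsics"];M=p["mount"]
for uv in((561,238),(518,242),(463,247),(397,251),(289,219),(597,210)):
    d=(np.array(uv)-K[:2,2])/K[0,0];th=np.hypot(*d);v=np.r_[d/th*np.sin(th),np.cos(th)]
    C=s["eef_pos"]+R@M[:3,3];D=R@M[:3,:3]@v
    P=C+D*(.082-C[2])/D[2]; print(uv,"box",(RB.T@(P[:2]-T)*1e3).round(1))
im=cv2.cvtColor(robot.read_camera('top'),cv2.COLOR_RGB2BGR);cv2.imwrite('pics/t11.png',cv2.resize(im[115:235,210:410],None,fx=4,fy=4,interpolation=cv2.INTER_CUBIC))
```

```text
t 15.95 tip box mm [-65.  -99.7] tipz 88.2 tcp [488.8 -55.9  71.7] yaw err deg -0.06 zaxis [-0. -0. -1.] F [-0.49  0.11  0.55] w -0.0005456416039515564
(561, 238) box [-64.7  68. ]
(518, 242) box [-64.5  27.3]
(463, 247) box [-63.6 -13.6]
(397, 251) box [-62.9 -53.9]
(289, 219) box [ -81.7 -111.4]
(597, 210) box [-83.8 104. ]
```

View pics/t11.png

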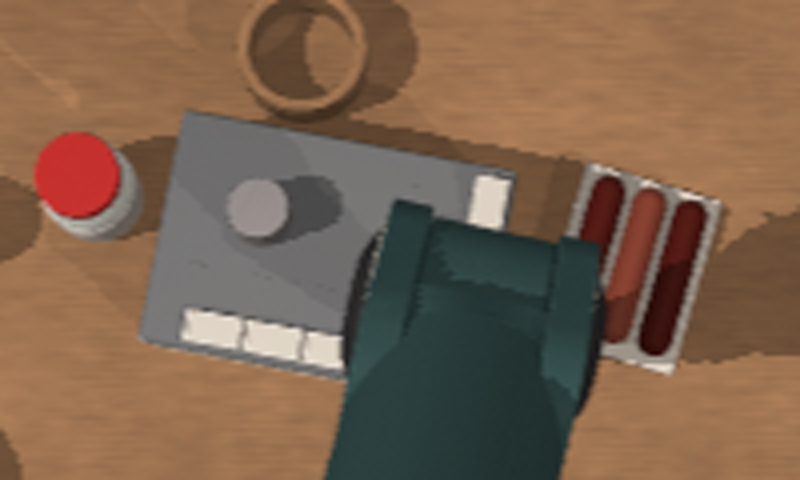

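The box hasn't moved, and the corner is reached cleanly. Now I'll go along the right-hand edge.

```bash
python3 -m handwheel '[[-6,0,0,0,1],[-12,0,0,0,1],[-18,0,0,0,1],[-24,0,0,0,1],[-30,0,0,0,1]]' | grep -E "pos|force";python3 -m handwheel '[[-6,0,0,0,1],[-12,0,0,0,1],[-18,0,0,0,1],[-24,0,0,0,1],[-30,0,0,0,1]]' | grep -E "pos|force"; python3 -c "
from h import *
state()
t=robot.read_camera('wrist')[:,:,::-1]
cv2.imwrite('pics/w12.png',t)"
```

```text
eef_pos: [0.5192, -0.0601, 0.0716]
ft_force: [-1.3, -0.2, 0.0]
eef_pos: [0.5488, -0.0655, 0.0717]
ft_force: [-4.1, 0.5, 2.4]
t 16.83 tip box mm [ -4.4 -98.9] tipz 88.2 tcp [548.8 -65.5  71.7] yaw err deg 0.01 zaxis [ 0. -0. -1.] F [-4.14  0.48  2.38] w -0.00030409301169802354
```

View pics/w12.png

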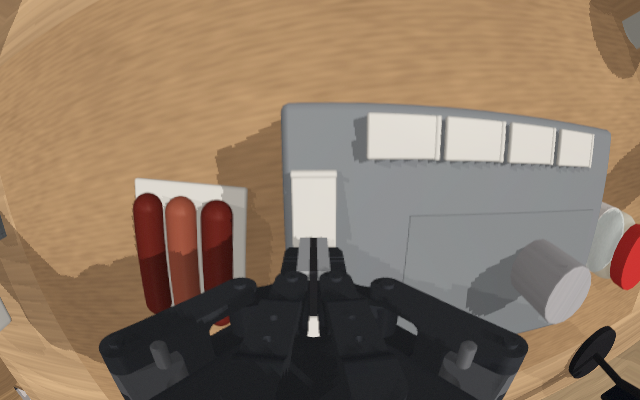

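```bash
python3 -m handwheel '[[-6,0,0,0,1],[-12,0,0,0,1],[-18,0,0,0,1],[-24,0,0,0,1],[-30,0,0,0,1]]' | grep -E "pos|force";python3 -m handwheel '[[-6,0,0,0,1],[-12,0,0,0,1],[-18,0,0,0,1],[-24,0,0,0,1],[-30,0,0,0,1]]' | grep -E "pos|force"; python3 -m handwheel '[[-6,0,0,0,1],[-12,0,0,0,1],[-18,0,0,0,1],[-24,0,0,0,1],[-27,0,0,0,1]]' | grep -E "pos|force"; python3 -c "
from h import *
state()
t=robot.read_camera('wrist')[:,:,::-1]
cv2.imwrite('pics/w13.png',t)"
```

```text
eef_pos: [0.5784, -0.0706, 0.0717]
ft_force: [-0.4, 0.4, 0.2]
eef_pos: [0.6079, -0.0757, 0.0717]
ft_force: [-1.3, 0.4, 1.6]
eef_pos: [0.6347, -0.0804, 0.0717]
ft_force: [0.3, 0.1, 0.1]
t 18.13 tip box mm [ 82.9 -98.8] tipz 88.2 tcp [634.7 -80.4  71.7] yaw err deg 0.01 zaxis [ 0. -0. -1.] F [0.34 0.11 0.15] w -4.400488251387219e-05
```

View pics/w13.png

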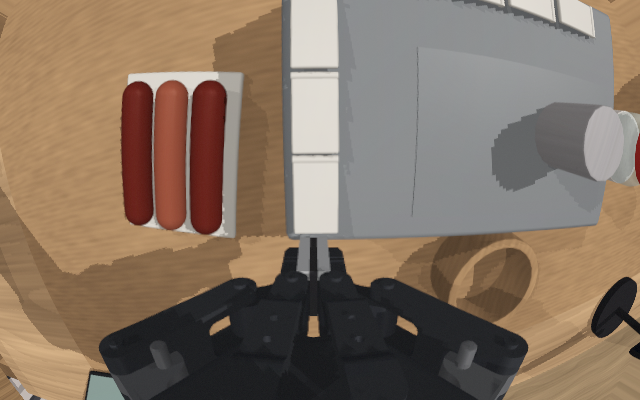

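The three right-hand tabs appear flat in a row at (315,30), (315,112) and (315,195). I'll lift and check.

```bash
python3 -m handwheel '[[0,0,-15,0,1],[0,0,-45,0,1],[0,0,-80,0,1],[0,0,-115,0,1],[0,0,-140,0,1]]' | grep -E "pos|force"; python3 -m handwheel '[[30,-10,0,0,1],[60,-35,0,0,1],[90,-60,0,0,1],[115,-80,0,0,1],[125,-90,0,0,1]]' | grep -E "pos|force"
python3 - <<'E'
from h import *
state()
cv2.imwrite('pics/w14.png',robot.read_camera('wrist')[:,:,::-1])
s=robot.read_camera('scene')[:,:,::-1]
t=robot.read_camera('top')[:,:,::-1]
cv2.imwrite('pics/s14.png',cv2.resize(s[160:300,240:400],None,fx=4,fy=4,interpolation=cv2.INTER_CUBIC))
cv2.imwrite('pics/t14.png',cv2.resize(t[115:235,210:410],None,fx=4,fy=4,interpolation=cv2.INTER_CUBIC))
E
```

```text
eef_pos: [0.6342, -0.0804, 0.2149]
ft_force: [1.3, -0.3, -0.3]
eef_pos: [0.4918, -0.1495, 0.212]
ft_force: [0.9, -0.9, 0.2]
t 19.02 tip box mm [ -46.  -191.4] tipz 228.5 tcp [ 491.8 -149.5  212. ] yaw err deg -0.15 zaxis [-0.  0. -1.] F [ 0.94 -0.91  0.15] w -0.00033753999933818266
```

View pics/w14.png

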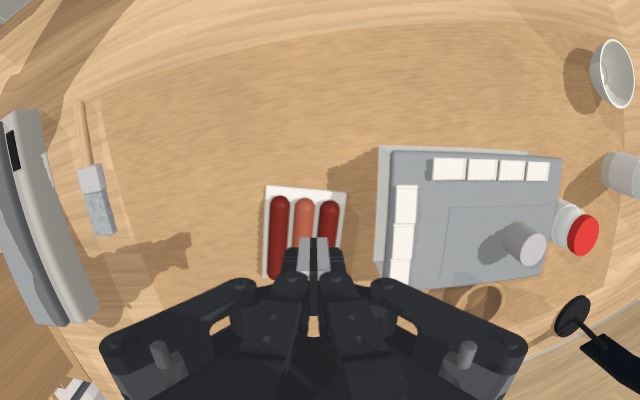

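View pics/s14.png

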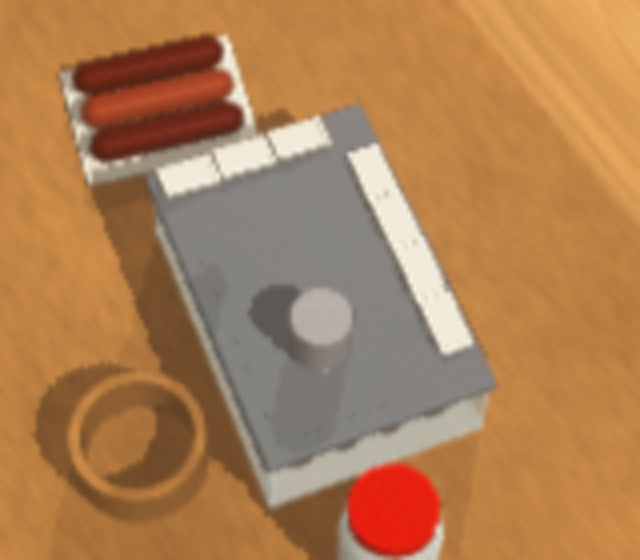

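View pics/t14.png

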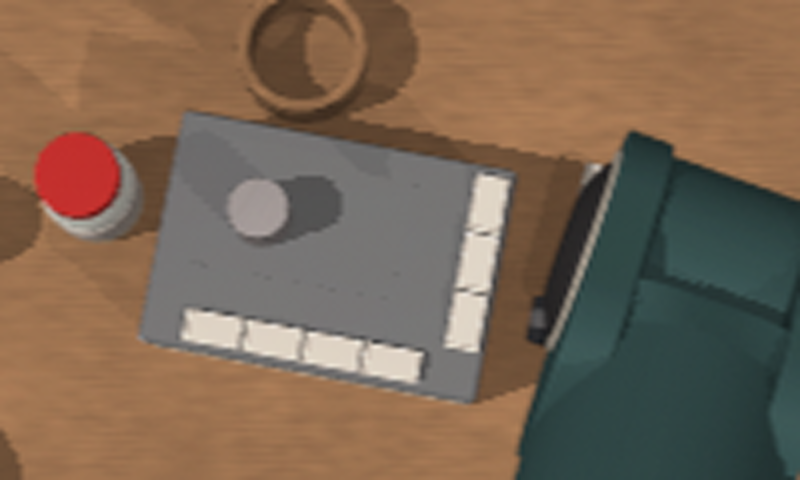

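The final pictures show all seven tabs flat: in the scene crop they form straight strips from (370,150) to (450,350) and from (165,180) to (325,135), with no raised ends or shadows. The box, tin, jar, tape and pack are in the same pixels as before.

```bash
python3 -c "
from bench import robot
robot.hand_in()"
```

```text
the job is handed in; nothing more can be done
```

I ran the closed fingertips about 3 mm above the hinge knuckles along tabs 1 to 4, round the corner and along tabs 5 to 7, then lifted clear and handed in at about 19 s.

**Last checks:**
- The scene, top and wrist pictures show all seven tabs flat.
- The box, tin, near jar and tape are at the same pixels as at the start. The pack is unmoved in the scene view; the arm partly covers it in the final top view.
- I did not compare the far jar, bowl or brush in the final views. The arm did not come near the bowl or brush, and passed above the far jar only on the way in.
- I saw no more than about 5 N during the sliding, read at the end of each move.

**What disagreed:** the fingertips were not 17 mm ahead of the reported TCP as `robot.nose_length` says, but about 16.5 mm behind it. I found this from the wrist pictures and by lowering the tips gently onto the lid. That probe pressed about 17–18 N, the highest force I read, against the 30 N limit.

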